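# Third hand for a shelf bracket

## Robot

A 7-joint arm with a two-finger parallel gripper is mounted at the origin on the work surface. World frame = base frame: x ahead of the robot, y to its left, z up, the work surface at z = 0. Lengths are in mm, angles in degrees, forces in N, time in s.
With the tool pointing down it reaches from about 400 to 850 mm from the base axis. Payload 10.4 kg.
Tool frame: the origin (TCP) lies on the centre line of the jaws, within the pads' length; the fingertips stand 11 mm ahead of it and the grasp point (between the pads) lies 8 mm behind it (arm.tips_ahead is the distance from the TCP to the fingertips, in mm); x points along the fingers, y is the direction in which the jaws open and shut, and the axes are right-handed (so a half turn about x gives the same grasp; the last joint's range is limited). The gripper opens to 87 mm and grips with 3 to 60 N. Pads are 19 mm wide; open, the fingers measure 117 mm over their backs; the gripper's body (75 mm by 190 mm) begins 51 mm behind the grasp point.
Start: joints at [-65.523, 19.034, -3.707, 83.658, 1.238, 77.344, -5.071], TCP at [271.731, 562.861, 233.576] pointing down, gripper open.
Joint ranges: [-148.97, 148.97], [-28.65, 121.19], [-84.17, 76.75], [9.2, 138.47], [-72.65, 252.65], [3.7, 117.97], [-149.18, 149.18]. Speed limits (degrees/s): [127.2, 127.2, 159.86, 159.86, 180, 180, 180].

## Interface

Orientations are given as a 3x3 rotation matrix whose columns are the frame's x, y, z axes.
In Python, from rig import arm gives the robot as it stands.
- The arm moves only by the tool carry_out, never from a script. Its argument "rows" is a list of rows, each a list of 3 entries, a list of its own where there are three numbers: the opening, from -1 (shut) to 1 (fully open), so that 0 is half open, then the shift along the tool's x, y, z in mm, then the turn about the tool's x in rad. In form: [[hand, [tx, ty, tz], twist], ...]. A call has 1 to 12 rows; each row is the pose to reach, as a shift and turn from the pose commanded when the call began, along the tool's axes at that moment; what a row does not reach only later rows make up. A row lasts 1/12 s, in which the tool goes at most 41.7 mm and 7.16 degrees, less where a joint would pass 70% of its speed; a pose out of reach is approached as far as the arm can. A call with a gripper value outside its range is refused whole. The fingers move at their own pace and stop on an object; "force" is the grip in N (left out, the last holds). Time passes only in rows, so rows that repeat a pose let the fingers close. It gives the time, the measured TCP pose, the force and the opening at its end, in the units of the state.
- arm.sense(): the state, without advancing time (a new reading comes with each control period).
- arm.capture(name): name is "scene" or "top" or "wrist"; returns a dict with "color" (480x640x3 uint8, blue, green, red), "depth" (480x640 float32, mm along the optical axis (not along the pixel's ray), 0 where there is no reading), "fx", "fy", "cx", "cy" (pixels), "R" (3x3) and "t" (3): a world point X has camera coordinates R X + t. Camera axes: x right, y down, z forward; pixel columns grow to the right and rows downward; lengths in mm; the calibration is good to about 2 mm. The wrist camera is an equidistant fisheye: a pixel r from the principal point sees the ray r / f radians off the axis. A picture is of the moment at which its call begins.
- arm.close_job(): hands the job in, once; it reports no verdict.
The state is a dict: "time_s": time; "q": joint angles; "qvel": joint speeds; "tau": joint torques, N m; "tool_pos": TCP position; "eef_rot": TCP orientation; "ft_force": force on the tool from outside, world axes, zero at the start; "ft_torque": the same for the moment, N m; "grip_width": finger opening in mm.
Only numpy, scipy, OpenCV 4.12 (cv2) and the standard library are available. Lean on these libraries where they do the work, as an engineer would, in place of code of your own. Each camera call takes 0.05 s, during which the arm holds its last target. There are 200 camera calls.

## Task

Take the bracket bar (the long wooden bar with one rounded end) out of the parts tray and hold its square end against the front of the back plate in the spring jig so that I can screw it on from behind: level, square to the plate, centred on its width, with the bar's top flush with the plate's top edge. Push gently until the jig's pointer stands between the two gauge pins (about 8 N), never ramming the plate back to the end of its travel, and finish while still holding it there at that steady push. Leave all the other things where they are.

Things in the scene. Friction and masses are not known exactly. Their poses are not given: they have to be found in the camera images.
- bracket_bar: bracket bar: plain light-wood bar, 110 long x 24 wide x 36 mm high, 40 to 90 g, in one of the three tray compartments; one end square, the other rounded (seen from above). Origin at the centre of its underside; x runs along it towards the square end (face 55 mm from the origin), z up. At the start the square end points away from the robot, within 30 degrees.
- butt_end (a point): Middle of the top edge of the bracket bar's square end: 55 mm along x and 36 mm up from its origin.
- plate_top (a point): Middle of the top edge of the back plate's front face, 120 mm above the table; moves with the plate (light wood, 60 wide x 18 thick x 98 mm high, upright on the jig's spring carriage, front towards the robot). x points into the plate (the way it gives when pushed), y along its width, z up. Held as asked, point butt_end is at this point and the two x axes are parallel.
- carriage (a joint): How far the plate and its carriage are pushed back along the jig's x, in m: 0 at rest, hard end stop at 0.038. Its springs need about 2 N to start and 0.4 N more per mm (5.2 N at 8 mm, 8 N at 15 mm, 10.8 N at 22 mm). The dark pointer bar on the carriage is between the two gauge pins from 8 to 22 mm.
- jig: Spring jig fixed to the table: plywood base 270 x 150 x 20 mm, 100 mm of it before the plate and 170 behind; two side guides 40 mm above the table from 30 mm before the plate backwards; spring block behind, 56 mm high. Origin on the table below the middle of the plate's resting front face; x is the pushing direction, z up. Above the base the space before the plate is open.
- gauge (a point): Point midway between the two upright gauge pins (2 mm radius, 14 mm apart along the jig's x, 62 mm above the table) on the jig's left guide, 64 mm left of its middle; the pointer bar's tip ends 2 mm beside them.
- tray: Fixed dark-wood parts tray, 150 (x) x 290 (y) x 22 mm high, walls and floor 5 mm, two dividers across y make three compartments side by side, each 140 x 90 mm inside. Origin at the centre of its underside.
- spacer: Plain light-wood block 50 x 30 x 30 mm in the tray, not wanted. Origin at the centre of its underside.
- foot: Turned light-wood furniture foot, 44 mm across, 52 mm high, standing in the tray, not wanted. Origin at the centre of its underside.
- screwdriver: Screwdriver lying on the table near the robot, to be left alone. Origin at its underside.
- planter: Turned wooden planter with a small succulent, 64 mm across, 72 mm high plus the plant, on the far side of the table, to be left alone. Origin at the centre of its underside.
- screw_cup: White cup, 64 mm across, 45 mm high, to be left alone. Origin at the centre of its underside.
- book: Closed paperback lying on the left of the table, 113 x 181 x 24 mm, to be left alone. Origin at the centre of its underside.
- jar: Amber glass jar with a cork stopper, 64 mm across, 93 mm high, to be left alone. Origin at the centre of its underside.
Not all that is in view belongs to the job. What is shaped like the bracket_bar but blue or grey is not meant.

How it is judged:
By the outcome, as a careful person would: the job done as asked, in the order asked, and still so for the second after the job is handed in, while the arm keeps its last pose, push and grip.
It also fails if it takes over 42 s, if anything falls off the work surface, if the arm or the gripper's body presses on something with over 40 N, if the wrist force passes 120 N, or if a joint passes its speed limit or range.

## Working session

There is one attempt and no reset: what is moved stays moved. The work goes in short steps, Python scripts to look and compute and a tool call to move; the robot and the scene stay as the last step left them, time stands still between calls to the robot, and variables do not carry over. Pictures are saved under pics/ and viewed, about 8 in all and at most 12, crops included, and the job is handed in when it is done.

Besides the shell and the picture viewer there is one more tool, called after ">>>" as name(argument=value, ...) on one line, values as JSON. carry_out: Moves the arm, as the interface text tells. Its arguments: {"type":"object","properties":{"rows":{"type":"array"},"force":{"type":"number"}},"required":["rows"]}

```bash
mkdir -p pics; ls; python3 - <<'E'
from rig import arm
import cv2,numpy as np
s=arm.sense()
print(s['time_s'],np.round(s['tool_pos'],1),np.round(s['eef_rot'],3).tolist(),s['grip_width'])
for n in ('top','scene'):
    c=arm.capture(n);np.savez(f'pics/{n}.npz',**c);cv2.imwrite(f'pics/{n}.png',c['color'])
    print(n,c['fx'],np.round(c['R'],3).tolist(),c['t'])
E
```

```text
pics
0.0 [271.6 562.5 232.8] [[-0.001, 0.435, 0.901], [-0.001, 0.901, -0.435], [-1.0, -0.001, 0.0]] 87.29393672896641
top 446.1540561611144 [[-0.03, -1.0, 0.01], [-0.982, 0.027, -0.186], [0.185, -0.016, -0.983]] [ 130.05942131  571.84028686 1124.66978538]
scene 467.21950082316556 [[-0.783, 0.622, -0.002], [0.424, 0.532, -0.733], [-0.455, -0.575, -0.681]] [ 355.47694459 -245.83082057 1449.81187478]
```

View pics/top.png

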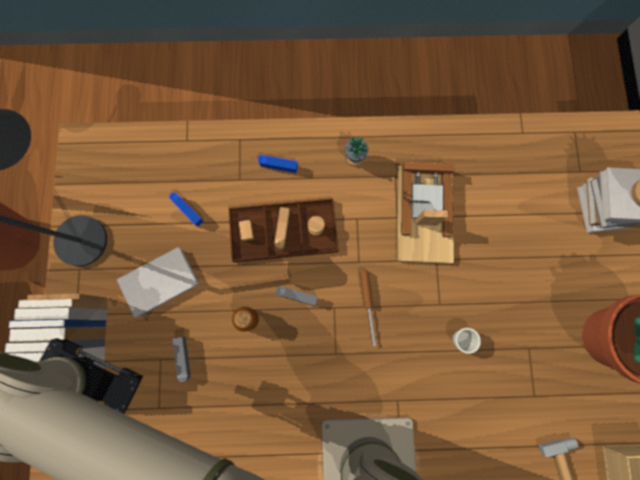

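View pics/scene.png

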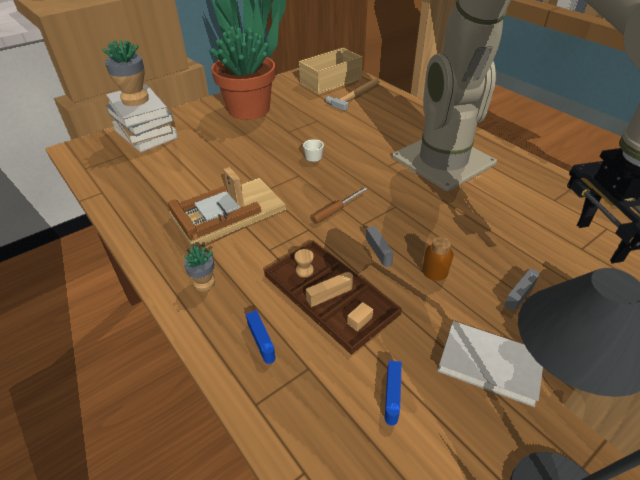

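The top view shows the bar in the middle tray compartment at about (282,227) and the jig at about (426,215), with the plate near (433,214). Next I'll enlarge both areas and read their depth.

```bash
cat > h.py <<'E'
import numpy as np
def world(c,u,v,z=None):
    """pixel arrays -> world points, using the depth image, or a plane at height z"""
    u=np.asarray(u,float);v=np.asarray(v,float);R,t=c['R'],c['t']
    d=np.stack([(u-c['cx'])/c['fx'],(v-c['cy'])/c['fy'],np.ones_like(u)],-1)
    o=-R.T@t; w=d@R
    if z is None: s=c['depth'][v.round().astype(int),u.round().astype(int)]
    else: s=(z-o[2])/w[...,2]
    return o+w*np.asarray(s)[...,None]
E
python3 - <<'E'
import numpy as np,cv2
from h import world
c=dict(np.load('pics/top.npz'))
a=c['color'][195:265,225:340];b=c['color'][155:270,390:465]
a=cv2.resize(a,None,fx=4.5,fy=4.5,interpolation=cv2.INTER_CUBIC);b=cv2.resize(b,None,fx=5,fy=5,interpolation=cv2.INTER_CUBIC)
h=np.zeros((600,800,3),np.uint8);h[:a.shape[0],:400]=a[:,100:500];h[:575,420:795]=b
cv2.imwrite('pics/crop1.png',h)
V,U=np.mgrid[0:480,0:640];P=world(c,U,V)
m=(U>262)&(U<302)&(V>200)&(V<252)&(P[...,2]>30)
p=P[m];print('bar',m.sum(),np.median(p[:,2]));r=cv2.minAreaRect(p[:,:2].astype(np.float32));print(r)
m=(U>395)&(U<460)&(V>160)&(V<265)&(P[...,2]>105)
p=P[m];print('plate',m.sum(),np.median(p[:,2]));r=cv2.minAreaRect(p[:,:2].astype(np.float32));print(r);print(cv2.boxPoints(r))
m=(U>395)&(U<460)&(V>160)&(V<265)&(P[...,2]>10)
p=P[m];r=cv2.minAreaRect(p[:,:2].astype(np.float32));print('jig',r)
m=(U>225)&(U<340)&(V>195)&(V<265)&(P[...,2]>14)
p=P[m];r=cv2.minAreaRect(p[:,:2].astype(np.float32));print('tray',r)
E
```

```text
bar 375 40.185304733295425
((509.879150390625, 188.13412475585938), (320.6750183105469, 54.98122024536133), 10.49937629699707)
plate 227 118.77428657623614
((508.3153991699219, -29.239212036132812), (50.2576789855957, 438.8852844238281), 36.624412536621094)
[[ 357.23572  131.88638]
 [ 619.0601  -220.34686]
 [ 659.3951  -190.3648 ]
 [ 397.57068  161.86844]]
jig ((535.49365234375, -118.69927978515625), (250.1676483154297, 561.8651733398438), 59.427520751953125)
tray ((522.0078735351562, 200.79751586914062), (338.30670166015625, 290.4966735839844), 3.9755256175994873)
```

View pics/crop1.png

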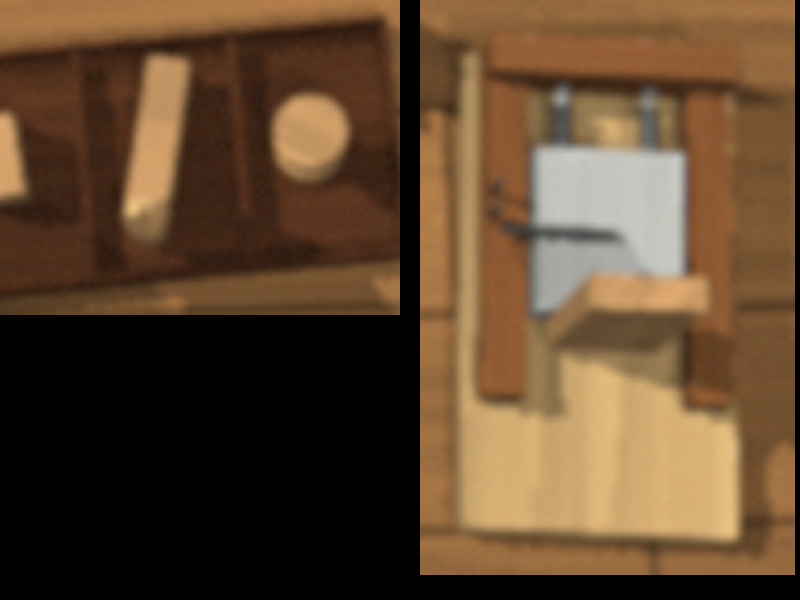

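The crop shows the bar with its square end up, at crop (146–190,55), and its rounded end at about (147,235). The plate's top face spans about (580–708, 275–315). The depth fits are spoiled by stray pixels, so I'll filter those.

```bash
python3 - <<'E'
import numpy as np,cv2
from h import world
np.set_printoptions(suppress=True,precision=1)
c=dict(np.load('pics/top.npz'))
V,U=np.mgrid[0:480,0:640];P=world(c,U,V);ok=c['depth']>0
print('noise: table z',np.percentile(P[270:300,420:450,2][ok[270:300,420:450]],[5,50,95]))
def fit(n,u0,u1,v0,v1,z0,z1):
    m=ok&(U>u0)&(U<u1)&(V>v0)&(V<v1)&(P[...,2]>z0)&(P[...,2]<z1)
    k,l,st,_=cv2.connectedComponentsWithStats(m.astype(np.uint8));b=1+st[1:,4].argmax();m=l==b
    p=P[m];r=cv2.minAreaRect(p[:,:2].astype(np.float32))
    q=p[:,:2]-p[:,:2].mean(0);w,e=np.linalg.eigh(q.T@q)
    print(n,m.sum(),np.median(p[:,2]),r,'pca',np.degrees(np.arctan2(*(e[::-1,1]))),p.mean(0))
fit('bar',262,302,200,252,32,55)
fit('plate',415,460,190,240,108,135)
fit('jig',385,470,150,275,12,200)
fit('tray',225,340,195,265,15,60)
L=lambda X,Y:(225+(np.array(X)+100+.5)/4.5-.5,195+(np.array(Y)+.5)/4.5-.5)
J=lambda X,Y:(390+(np.array(X)-420+.5)/5-.5,155+(np.array(Y)+.5)/5-.5)
print('bar far corners, left/right edge near',world(c,*L([146,190,123,167],[53,59,205,207]),z=41))
print('plate top: bl br fl fr',world(c,*J([592,709,578,706],[274,279,308,314]),z=120))
print('base front L R',world(c,*J([461,738],[528,540]),z=20))
print('guide outer L: front,back',world(c,*J([481,490],[392,70]),z=40))
print('spring block',world(c,*J([490,738],[40,48]),z=56))
print('spring block front',world(c,*J([490,738],[73,82]),z=56))
E
```

```text
noise: table z [-5.1 -1.2  2.5]
bar 361 40.038190798680944 ((615.9104614257812, 209.4385223388672), (24.55876350402832, 109.12276458740234), 80.33192443847656) pca 170.29178178142388 [616.6 208.8  39.9]
plate 191 118.49231884146957 ((623.8837280273438, -184.1259002685547), (59.81757354736328, 19.36090087890625), 84.6026382446289) pca 85.05841980607062 [ 622.9 -183.7  118. ]
jig 5392 35.85356244552247 ((649.3928833007812, -186.48614501953125), (151.73606872558594, 269.9371643066406), 86.17493438720703) pca 177.5888720033734 [ 648.  -181.9   35.5]
tray 791 19.764734265397692 ((615.0712280273438, 207.19679260253906), (151.6026153564453, 290.4649658203125), 4.033454418182373) pca 94.37323397516596 [614.2 207.2  19.8]
bar far corners, left/right edge near [[673.6 212.5  41. ]
 [669.2 186.1  41. ]
 [581.1 227.4  41. ]
 [579.1 201.4  41. ]]
plate top: bl br fl fr [[ 634.5 -157.9  120. ]
 [ 630.3 -217.   120. ]
 [ 617.1 -149.5  120. ]
 [ 612.2 -213.9  120. ]]
base front L R [[ 520.9 -103.2   20. ]
 [ 510.1 -252.4   20. ]]
guide outer L: front,back [[ 591.3 -114.7   40. ]
 [ 772.2 -131.4   40. ]]
spring block [[ 783.7 -129.    56. ]
 [ 775.6 -264.2   56. ]]
spring block front [[ 764.9 -127.7   56. ]
 [ 756.2 -262.6   56. ]]
```

Bar centre is about (616,209) with yaw −10°. Plate top is about (614.6,−183.5,120) with yaw about −4.5°. I'll move above the bar at z=130 and turn the tool by −0.277 rad.

>>> carry_out(rows=[[-0.08,[9,-14,39],-0.05],[-0.08,[18,-28,77],-0.1],[-0.08,[26,-42,116],-0.15],[-0.08,[35,-56,155],-0.2],[-0.08,[43,-70,193],-0.277],[-0.08,[52,-85,232],-0.277],[-0.08,[60,-99,271],-0.277],[-0.08,[69,-113,309],-0.277],[-0.08,[78,-127,348],-0.277],[-0.08,[86,-141,387],-0.277],[-0.08,[95,-155,425],-0.277],[-0.08,[103.6,-169.1,464.1],-0.277]])

```text
time_s: 1.1
tool_pos: [613.8, 210.5, 130.2]
eef_rot: [[-0.0, 0.172, 0.985], [-0.0, 0.985, -0.172], [-1.0, -0.0, -0.0]]
ft_force: [0.8, 1.1, 0.7]
grip_width: 40.1
```

```bash
python3 - <<'E'
from rig import arm
import cv2,numpy as np
np.set_printoptions(suppress=True,precision=3)
s=arm.sense()
print(s['time_s'],s['tool_pos'],s['eef_rot'].tolist() if hasattr(s['eef_rot'],'tolist') else s['eef_rot'],s['grip_width'],s['ft_force'])
c=arm.capture('wrist');np.savez('pics/w1.npz',**c);cv2.imwrite('pics/w1.png',c['color']);print(c['fx'],c['cx'],c['cy'],c['R'],c['t'])
E
```

```text
1.1 [613.782 210.45  130.191] [[-0.0004277915605015182, 0.17168966083738293, 0.9851509921610621], [-9.871015883292631e-05, 0.9851510702556465, -0.1716897173113712], [-0.9999999036253382, -0.0001706918230013039, -0.0004044917999832752]] 40.08552687464058 [0.805 1.096 0.693]
371.64829954431775 318.4533016767548 238.62424378321606 [[ 0.17   0.985 -0.001]
 [ 0.949 -0.164  0.269]
 [ 0.265 -0.047 -0.963]] [-311.657 -552.423  136.963]
```

View pics/w1.png

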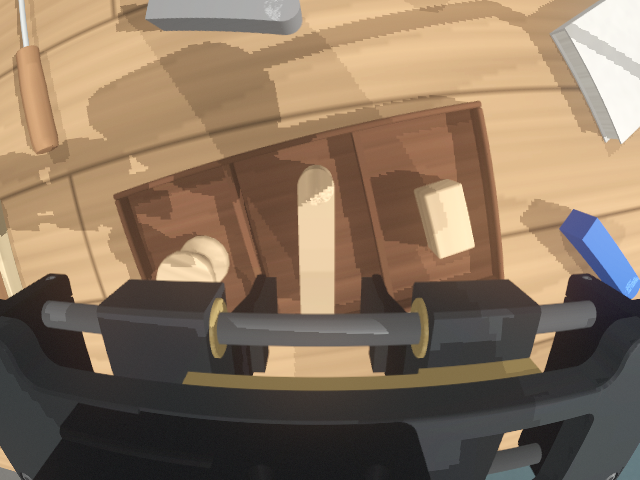

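The wrist view shows the bar between the open fingers, running vertically at u≈298–335, so it is centred and parallel to the jaws. I'll descend and grip.

>>> carry_out(rows=[[-0.08,[20,0,0],0],[-0.08,[40,0,0],0],[-0.08,[60,0,0],0],[-0.08,[78,0,0],0],[-0.08,[94,0,0],0],[-0.08,[104,0,0],0],[-0.08,[109,0,0],0],[-0.08,[109,0,0],0],[-0.08,[109,0,0],0]])

```text
time_s: 1.9
tool_pos: [613.2, 212.2, 22.5]
eef_rot: [[0.001, 0.172, 0.985], [0.0, 0.985, -0.172], [-1.0, 0.0, 0.0]]
ft_force: [-0.7, 0.1, 0.2]
grip_width: 40.1
```

>>> carry_out(rows=[[-1,[0,0,0],0],[-1,[0,0,0],0],[-1,[0,0,0],0],[-1,[0,0,0],0],[-1,[0,0,0],0],[-1,[0,0,0],0],[-1,[0,0,0],0],[-1,[0,0,0],0]], force=35)

```text
time_s: 2.57
tool_pos: [613.3, 212.2, 22.6]
eef_rot: [[0.001, 0.172, 0.985], [0.0, 0.985, -0.172], [-1.0, 0.001, 0.001]]
ft_force: [-0.9, -1.6, 6.1]
grip_width: 23.9
```

>>> carry_out(rows=[[-1,[-5,0,0],0],[-1,[-15,0,0],0],[-1,[-30,0,0],0],[-1,[-50,0,0],0],[-1,[-70,0,0],0],[-1,[-90,0,0],0],[-1,[-106,0,0],0],[-1,[-118,0,0],0],[-1,[-125,0,0],0],[-1,[-125,0,0],0]])

```text
time_s: 3.4
tool_pos: [613.6, 212.4, 148.7]
eef_rot: [[0.002, 0.172, 0.985], [0.001, 0.985, -0.172], [-1.0, 0.001, 0.002]]
ft_force: [-0.1, 0.1, -1.1]
grip_width: 24.0
```

>>> carry_out(rows=[[-1,[0,-5,0],0],[-1,[0,-15,-1],-0.01],[-1,[0,-30,-1],-0.02],[-1,[0,-50,-2],-0.03],[-1,[0,-72,-2],-0.04],[-1,[0,-95,-3],-0.05],[-1,[0,-118,-4],-0.06],[-1,[0,-141,-5],-0.07],[-1,[0,-164,-5],-0.08],[-1,[0,-187,-6],-0.09],[-1,[0,-210,-7],-0.094],[-1,[0,-233,-8],-0.094]])

```text
time_s: 4.4
tool_pos: [563.5, -18.2, 145.8]
eef_rot: [[-0.002, 0.079, 0.997], [-0.0, 0.997, -0.079], [-1.0, -0.0, -0.002]]
ft_force: [-0.3, -0.1, -0.4]
grip_width: 23.8
```

>>> carry_out(rows=[[-1,[0,-23,2],0],[-1,[0,-46,4],0],[-1,[0,-69,6],0],[-1,[0,-92,7],0],[-1,[0,-115,9],0],[-1,[0,-135,10],0],[-1,[0,-150,10],0],[-1,[0,-159,10],0],[-1,[0,-163,10],0],[-1,[0,-163,10],0],[-1,[0,-163,10],0],[-1,[0,-163,10],0]])

```text
time_s: 5.4
tool_pos: [562.3, -177.9, 146.7]
eef_rot: [[-0.0, 0.077, 0.997], [0.001, 0.997, -0.077], [-1.0, 0.001, -0.0]]
ft_force: [-0.6, 0.1, -0.3]
grip_width: 23.8
```

```bash
python3 - <<'E'
from rig import arm
import cv2,numpy as np
np.set_printoptions(suppress=True,precision=3)
s=arm.sense()
print(s['time_s'],s['tool_pos'],s['eef_rot'],s['grip_width'],s['ft_force'])
for n in ('wrist','top','scene'):
    c=arm.capture(n);np.savez(f'pics/{n}2.npz',**c);cv2.imwrite(f'pics/{n}2.png',c['color'])
    if n!='wrist':
        u0,u1,v0,v1={'top':(380,480,150,280),'scene':(150,310,110,250)}[n]
        cv2.imwrite(f'pics/{n}2c.png',cv2.resize(c['color'][v0:v1,u0:u1],None,fx=4,fy=4,interpolation=cv2.INTER_CUBIC))
a=cv2.imread('pics/top2c.png');b=cv2.imread('pics/scene2c.png')
h=np.zeros((560,1040,3),np.uint8);h[:520,:400]=a;h[:560,400:]=b[:560]
cv2.imwrite('pics/v2.png',h[:,:][:, 120:920] if 0 else cv2.resize(h,(800,431),interpolation=cv2.INTER_AREA))
E
```

```text
5.4 [ 562.262 -177.947  146.688] [[-0.     0.077  0.997]
 [ 0.001  0.997 -0.077]
 [-1.     0.001 -0.   ]] 23.804659684512096 [-0.583  0.113 -0.262]
```

View pics/v2.png

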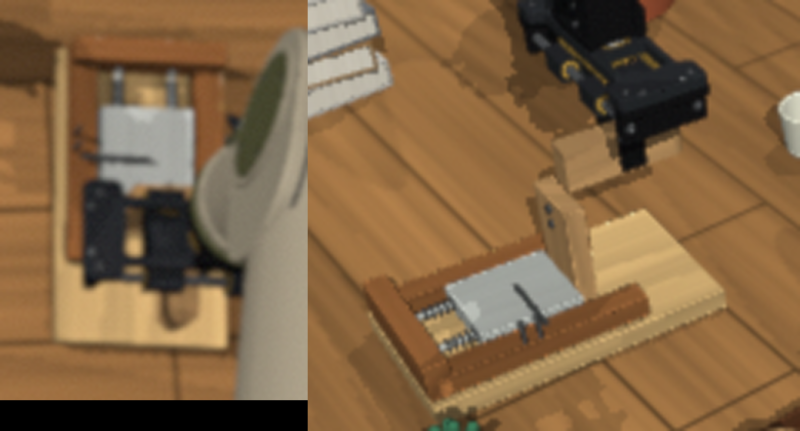

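View pics/wrist2.png

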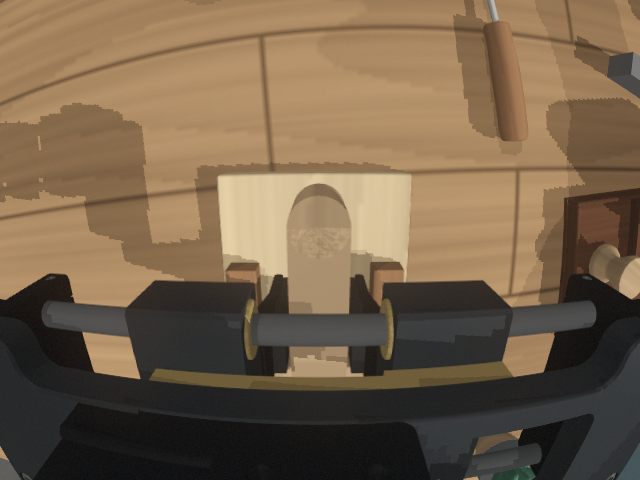

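The bar is held level above and just in front of the plate. In the wrist view the base's front edge spans about (218–411, 175), the guides' inner edges are at about (260,265) and (371,265), and the bar is at about 288–351. The tool x is 30 mm further forward than I planned, but the bar is above the plate with no contact. I'll measure the bar against the jig more closely.

```bash
python3 - <<'E'
import cv2,numpy as np
c=cv2.imread('pics/wrist2.png')[165:305,205:425]
cv2.imwrite('pics/w2c.png',cv2.resize(c,None,fx=3.6,fy=3.6,interpolation=cv2.INTER_CUBIC))
E
```

```text
(no output)
```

View pics/w2c.png

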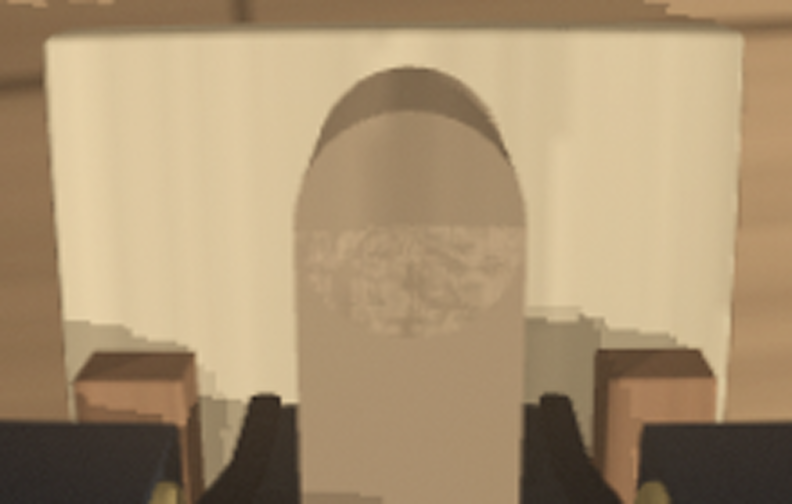

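The crop shows base corners at (47,38) and (742,36), guide top-front corners at (75/185,381) and (607/715,377), and bar edges at 296/526 (Y=230) and 299/523 (Y=400).

```bash
cat >> h.py <<'E'
def fish(c,u,v,z):
    """wrist fisheye pixels -> world points on plane z"""
    x=(np.asarray(u,float)-c['cx'])/c['fx'];y=(np.asarray(v,float)-c['cy'])/c['fy'];r=np.hypot(x,y)
    k=np.sin(r)/np.maximum(r,1e-9);w=np.stack([x*k,y*k,np.cos(r)],-1)@c['R'];o=-c['R'].T@c['t']
    return o+w*((z-o[2])/w[...,2])[...,None]
E
python3 - <<'E'
import numpy as np
from h import fish
np.set_printoptions(suppress=True,precision=1)
c=dict(np.load('pics/wrist2.npz'));print('cam',-c['R'].T@c['t'])
f=lambda X,Y,z:fish(c,205+(np.array(X)+.5)/3.6-.5,165+(np.array(Y)+.5)/3.6-.5,z)
B=f([47,742,63,732],[38,36,330,330],20);print('base',B,np.linalg.norm(B[0]-B[1]),'mid',(B[0]+B[1])/2)
G=f([75,185,607,715],[381,381,377,377],40);print('guides',G,G.mean(0))
T=f([296,526,299,523],[230,230,400,400],165);print('bar',T,T[:2].mean(0),T[2:].mean(0),np.linalg.norm(T[0]-T[1]))
print('round tip',f([410],[109],165))
a=lambda p:np.degrees(np.arctan2(p[1],p[0]))
w=B[0]-B[1];print('jig yaw from front edge',a(w)-90,'from sides',a(B[2]-B[0]),a(B[3]-B[1]),'bar',a(T[2:].mean(0)-T[:2].mean(0)))
yaw=-4.5
for y in(-4,-4.5,-5):
    e=np.array([np.cos(np.radians(y)),np.sin(np.radians(y))]);n=np.array([-e[1],e[0]])
    print(y,'lateral: basefront',B[:2].mean(0)[:2]@n,'guides',G.mean(0)[:2]@n,'bar',T.mean(0)[:2]@n,'tcp',np.array([562.26,-177.95])@n,'topcam plate',np.array([623.9,-184.1])@n,'topcam jig',np.array([649.4,-186.5])@n)
E
```

```text
cam [ 488.6 -172.3  296.8]
base [[ 509.8 -251.1   20. ]
 [ 520.6 -104.4   20. ]
 [ 574.6 -256.4   20. ]
 [ 585.7 -107.9   20. ]] 147.04359318138887 mid [ 515.2 -177.7   20. ]
guides [[ 579.7 -249.4   40. ]
 [ 581.2 -225.9   40. ]
 [ 586.8 -139.    40. ]
 [ 588.8 -116.2   40. ]] [ 584.1 -182.6   40. ]
bar [[ 520.6 -186.4  165. ]
 [ 522.3 -163.   165. ]
 [ 539.  -187.9  165. ]
 [ 540.8 -164.3  165. ]] [ 521.5 -174.7  165. ] [ 539.9 -176.1  165. ] 23.40920623954831
round tip [[ 509.1 -173.9  165. ]]
jig yaw from front edge -184.23105911989495 from sides -4.679985563434518 -3.022475809382972 bar -4.304417201984421
-4 lateral: basefront -141.36270139964614 guides -141.4420197050657 bar -137.93805011589964 tcp -138.2952478163638 topcam plate -140.13047768387386 topcam jig -140.74584132402225
-4.5 lateral: basefront -136.76407078024332 guides -136.24069507179803 bar -133.20611393380128 tcp -133.28702837387203 topcam plate -134.5818513156664 topcam jig -134.97374597556586
-5 lateral: basefront -132.15502504734692 guides -131.02899518212337 bar -128.46403359039846 tcp -128.26865860812782 topcam plate -129.02297601842642 topcam jig -129.19137185378133
```

The jig yaw is about −4.1°, and the bar sits about 3 mm to the left of the jig's middle. I'll back off 35 mm, shift 3 mm right, then lower 45 mm.

>>> carry_out(rows=[[-1,[0,0,-6],0],[-1,[0,-1,-15],0],[-1,[0,-2,-25],-0.005],[-1,[0,-3,-32],-0.005],[-1,[0,-3,-35],-0.005],[-1,[4,-3,-35],-0.005],[-1,[12,-3,-35],-0.005],[-1,[24,-3,-35],-0.005],[-1,[36,-3,-35],-0.005],[-1,[43,-3,-35],-0.005],[-1,[45,-3,-35],-0.005],[-1,[45,-3,-35],-0.005]])

```text
time_s: 6.55
tool_pos: [526.5, -179.4, 100.7]
eef_rot: [[-0.002, 0.074, 0.997], [0.0, 0.997, -0.074], [-1.0, 0.0, -0.002]]
ft_force: [0.5, 0.8, 0.3]
grip_width: 23.4
```

```bash
python3 - <<'E'
from rig import arm
import cv2,numpy as np
np.set_printoptions(suppress=True,precision=3)
s=arm.sense()
print(s['time_s'],s['tool_pos'],s['eef_rot'],s['grip_width'],s['ft_force'])
c=arm.capture('scene');np.savez('pics/s3.npz',**c)
cv2.imwrite('pics/s3.png',cv2.resize(c['color'][125:225,200:333],None,fx=6,fy=6,interpolation=cv2.INTER_CUBIC))
E
```

```text
6.55 [ 526.467 -179.4    100.669] [[-0.002  0.074  0.997]
 [ 0.     0.997 -0.074]
 [-1.     0.    -0.002]] 23.449463581394824 [0.5   0.848 0.347]
```

View pics/s3.png

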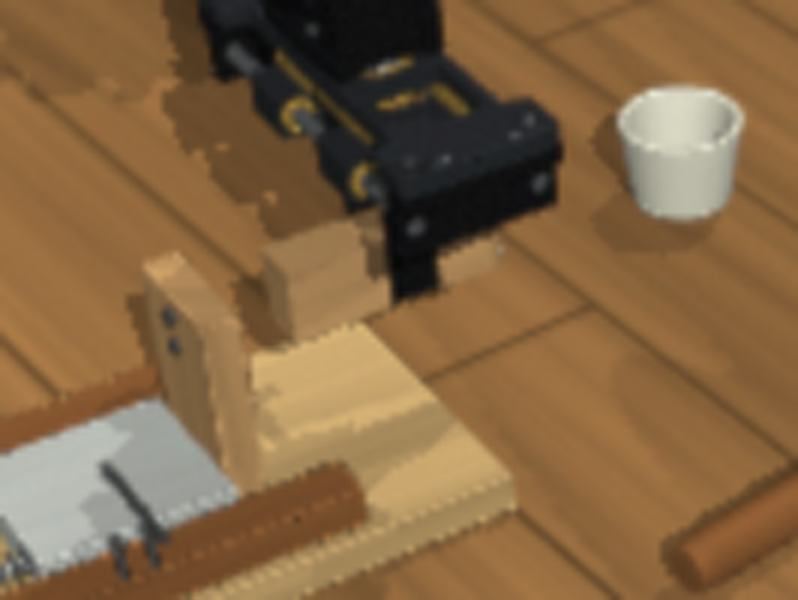

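The bar is level in front of the plate: end face at about (263–280, 253–340), plate top at about (145–250, 250–320). I'll check the bar's height and lateral position numerically.

```bash
python3 - <<'E'
from rig import arm
import numpy as np
from h import world
np.set_printoptions(suppress=True,precision=1)
c=dict(np.load('pics/s3.npz'))
def proj(p):
    q=np.atleast_2d(p)@c['R'].T+c['t'];u=c['cx']+c['fx']*q[:,0]/q[:,2];v=c['cy']+c['fy']*q[:,1]/q[:,2]
    return np.c_[(u-200+.5)*6-.5,(v-125+.5)*6-.5]
e=np.array([.9974,-.0715,0]);n=np.array([.0715,.9974,0])
pt=np.array([614.6,-184.2,120.])
print('plate fl fr bl br (top)',proj([pt+30*n,pt-30*n,pt+18*e+30*n,pt+18*e-30*n]))
tcp=np.array([526.5,-179.4,119.1]);f=tcp+57*e
print('bar end top L R, bottom L R',proj([f+12*n,f-12*n,f+12*n-[0,0,36],f-12*n-[0,0,36]]),'round tip',proj(tcp-53*e))
w=arm.capture('wrist');np.savez('pics/w3.npz',**w)
# wrist depth of bar top: along optical axis
V,U=np.mgrid[0:480,0:640];x=(U-w['cx'])/w['fx'];y=(V-w['cy'])/w['fy'];r=np.hypot(x,y);k=np.tan(r)/np.maximum(r,1e-9)
P=(np.stack([x*k,y*k,np.ones_like(x)],-1)*w['depth'][...,None]-w['t'])@w['R']
for nm,b in(('bar',(235,265,300,338)),('base',(190,230,240,275)),('base r',(190,230,365,395))):
    z=P[b[0]:b[1],b[2]:b[3]];d=w['depth'][b[0]:b[1],b[2]:b[3]];print(nm,np.median(z[d>0],axis=0))
E
```

```text
plate fl fr bl br (top) [[240.4 316.1]
 [178.1 249.3]
 [201.4 330.4]
 [139.9 262.7]]
bar end top L R, bottom L R [[286.1 271.8]
 [260.7 245.7]
 [296.  340.3]
 [271.  313.9]] round tip [[494.4 179.4]]
bar [ 494.4 -177.1  118.9]
base [ 499.4 -220.5   -0.9]
base r [ 505.6 -135.3   -1. ]
```

Height checks out: kinematics give 119.1 and wrist depth 118.9 with a bias of about −0.9. I'll raise 0.5 mm and advance close to the plate, then slowly into contact.

>>> carry_out(rows=[[-1,[-0.5,0.5,3],0],[-1,[-0.5,0.5,8],0],[-1,[-0.5,0.5,14],0],[-1,[-0.5,0.5,19],0],[-1,[-0.5,0.5,22],0],[-1,[-0.5,0.5,24],0],[-1,[-0.5,0.5,24],0],[-1,[-0.5,0.5,24],0]])

```text
time_s: 7.32
tool_pos: [550.9, -180.9, 102.3]
eef_rot: [[-0.0, 0.074, 0.997], [0.0, 0.997, -0.074], [-1.0, 0.0, -0.0]]
ft_force: [-0.1, 0.4, -0.1]
grip_width: 23.6
```

>>> carry_out(rows=[[-1,[0,0,1],0],[-1,[0,0,2],0],[-1,[0,0,3],0],[-1,[0,0,4],0],[-1,[0,0,5],0],[-1,[0,0,6],0],[-1,[0,0,7],0],[-1,[0,0,8],0],[-1,[0,0,9],0],[-1,[0,0,10],0],[-1,[0,0,10],0],[-1,[0,0,10],0]])

```text
time_s: 8.32
tool_pos: [560.8, -181.6, 102.3]
eef_rot: [[-0.0, 0.074, 0.997], [0.0, 0.997, -0.074], [-1.0, 0.0, -0.0]]
ft_force: [-2.5, 1.1, 1.4]
grip_width: 24.1
```

Contact is at TCP x≈560. I'll back off 5 mm, trim 0.7 mm down and 0.7 mm left, then take a verification look.

>>> carry_out(rows=[[-1,[0,0,-2],0],[-1,[0,0,-4],0],[-1,[0,0,-6],0],[-1,[0.4,0.4,-6],0],[-1,[0.7,0.7,-6],0],[-1,[0.7,0.7,-6],0],[-1,[0.7,0.7,-6],0],[-1,[0.7,0.7,-6],0]])

```text
time_s: 8.98
tool_pos: [555.1, -180.4, 101.7]
eef_rot: [[0.0, 0.074, 0.997], [0.0, 0.997, -0.074], [-1.0, 0.0, 0.0]]
ft_force: [-0.2, -0.1, -0.4]
grip_width: 23.6
```

```bash
python3 - <<'E'
from rig import arm
import cv2,numpy as np
s=arm.sense();print(np.round(s['tool_pos'],2),np.round(s['ft_force'],2))
c=arm.capture('scene');np.savez('pics/s4.npz',**c)
w=arm.capture('wrist');np.savez('pics/w4.npz',**w)
a=cv2.resize(c['color'][155:205,218:288],None,fx=10,fy=10,interpolation=cv2.INTER_CUBIC)[:,:480]
b=cv2.resize(w['color'][150:480,225:405],None,fx=1.75,fy=1.75,interpolation=cv2.INTER_CUBIC)
h=np.zeros((600,800,3),np.uint8);h[:500,:480]=a;h[:b.shape[0],482:482+b.shape[1]]=b[:, :318];cv2.imwrite('pics/v4.png',h)
E
```

```text
[ 555.12 -180.4   101.71] [-0.2  -0.07 -0.38]
```

View pics/v4.png

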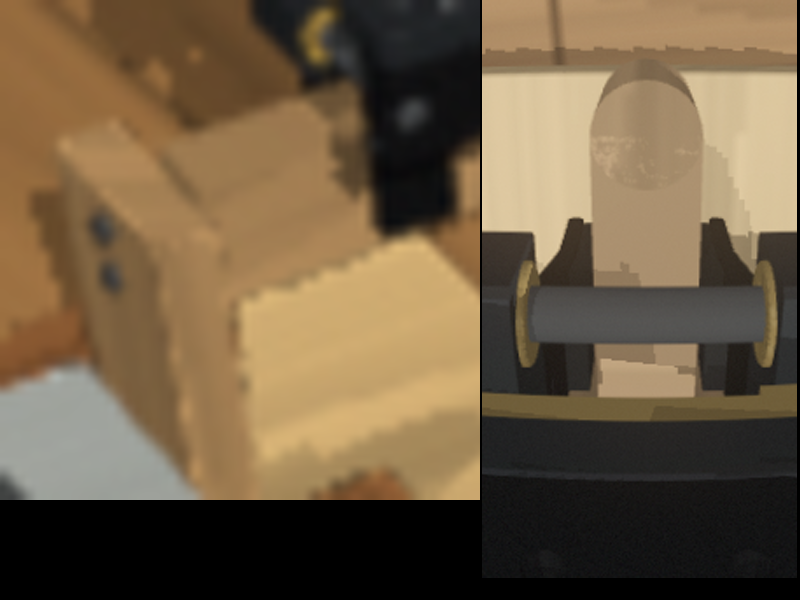

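The view agrees: the bar's end meets the middle of the plate's front top edge, (152–204, 155–205) in the left crop. Its top is level with the plate's edge. Now the gentle push, about 15 mm past contact.

>>> carry_out(rows=[[-1,[0,0,1],0],[-1,[0,0,2],0],[-1,[0,0,3],0],[-1,[0,0,4],0],[-1,[0,0,5.5],0],[-1,[0,0,7],0],[-1,[0,0,8.5],0],[-1,[0,0,10],0],[-1,[0,0,11],0],[-1,[0,0,12],0],[-1,[0,0,12],0],[-1,[0,0,12],0]])

```text
time_s: 10.08
tool_pos: [566.7, -181.3, 101.6]
eef_rot: [[-0.001, 0.074, 0.997], [0.0, 0.997, -0.074], [-1.0, 0.0, -0.001]]
ft_force: [-4.4, 1.1, 1.2]
grip_width: 23.8
```

>>> carry_out(rows=[[-1,[0,0,1],0],[-1,[0,0,2],0],[-1,[0,0,3],0],[-1,[0,0,4],0],[-1,[0,0,5],0],[-1,[0,0,6],0],[-1,[0,0,7],0],[-1,[0,0,7],0],[-1,[0,0,7],0],[-1,[0,0,7],0]])

```text
time_s: 10.92
tool_pos: [573.2, -181.8, 101.5]
eef_rot: [[-0.002, 0.074, 0.997], [0.0, 0.997, -0.074], [-1.0, 0.0, -0.002]]
ft_force: [-7.8, 1.8, 4.2]
grip_width: 23.7
```

```bash
python3 - <<'E'
from rig import arm
import cv2,numpy as np
s=arm.sense();print(s['time_s'],np.round(s['tool_pos'],2),np.round(s['ft_force'],2),np.round(s['ft_torque'],2))
c=arm.capture('scene')
t=arm.capture('top')
a=cv2.resize(c['color'][155:235,200:280],None,fx=7,fy=7,interpolation=cv2.INTER_CUBIC)
b=cv2.resize(t['color'][180:240,390:424],None,fx=7,fy=7,interpolation=cv2.INTER_CUBIC)
h=np.zeros((560,798,3),np.uint8);h[:,:560]=a;h[:420,560:]=b;cv2.imwrite('pics/v5.png',h)
E
```

```text
10.9167 [ 573.17 -181.83  101.53] [-7.83  1.76  4.19] [0.34 1.5  0.08]
```

View pics/v5.png

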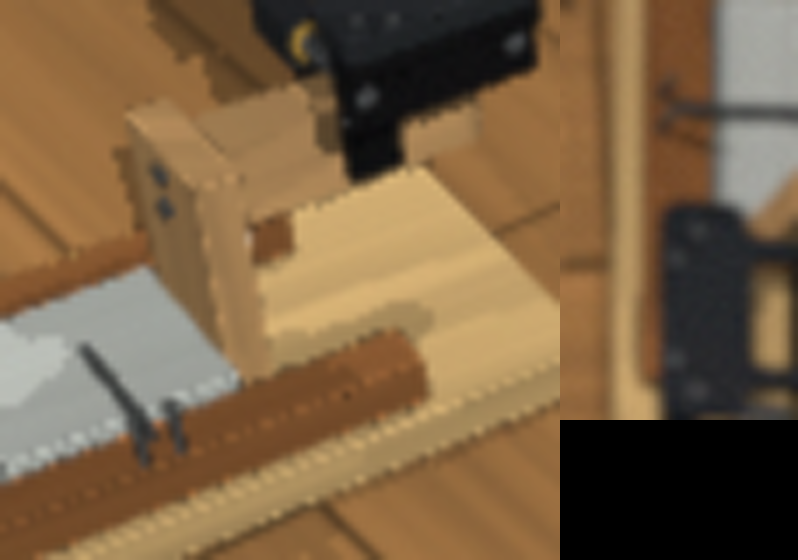

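In the top view the pointer (y≈108) is midway between the two pins (y≈90 and 125). The force is about 8 N along the push. There's also a 4 N vertical force on the tool, probably friction, so I'll firm up the grip and relieve it with a 0.3 mm lift.

>>> carry_out(rows=[[-1,[0,0,0],0],[-1,[0,0,0],0],[-1,[-0.3,0,0.3],0],[-1,[-0.3,0,0.3],0],[-1,[-0.3,0,0.3],0],[-1,[-0.3,0,0.3],0],[-1,[-0.3,0,0.3],0],[-1,[-0.3,0,0.3],0]], force=50)

```text
time_s: 11.68
tool_pos: [573.2, -181.8, 101.6]
eef_rot: [[-0.003, 0.074, 0.997], [0.001, 0.997, -0.074], [-1.0, 0.0, -0.003]]
ft_force: [-8.3, 1.2, 2.5]
grip_width: 23.7
```

```bash
python3 - <<'E'
from rig import arm
import cv2,numpy as np
from h import fish
np.set_printoptions(suppress=True,precision=2)
s=arm.sense();print(s['time_s'],s['tool_pos'],s['ft_force'],s['ft_torque'])
w=arm.capture('wrist');V,U=np.mgrid[0:480,0:640]
def pitch(w):
    x=(U-w['cx'])/w['fx'];y=(V-w['cy'])/w['fy'];r=np.hypot(x,y);k=np.tan(r)/np.maximum(r,1e-9)
    P=(np.stack([x*k,y*k,np.ones_like(x)],-1)*w['depth'][...,None]-w['t'])@w['R']
    b=P[215:300,298:342][w['depth'][215:300,298:342]>0];b=b[abs(b[:,2]-np.median(b[:,2]))<6]
    A=np.c_[b[:,:2]-b[:,:2].mean(0),np.ones(len(b))];q=np.linalg.lstsq(A,b[:,2],rcond=None)[0]
    print('bar top plane: slope deg',np.degrees(np.arctan(q[:2])),'z',q[2],len(b),b[:,:2].mean(0))
pitch(dict(np.load('pics/w4.npz')));pitch(w)
cv2.imwrite('pics/w6.png',w['color'])
a=cv2.resize(w['color'][130:390,230:400],None,fx=2.3,fy=2.3);b=cv2.resize(np.load('pics/w4.npz')['color'][130:390,230:400],None,fx=2.3,fy=2.3)
cv2.imwrite('pics/v6.png',np.hstack([b,a]))
E
```

```text
11.6833 [ 573.18 -181.76  101.56] [-8.3   1.24  2.51] [0.31 1.61 0.14]
bar top plane: slope deg [-0.17  0.08] z 119.02028598444058 3724 [ 525.78 -177.81]
bar top plane: slope deg [-0.06  0.08] z 118.87428239509278 3724 [ 543.97 -179.19]
```

View pics/v6.png

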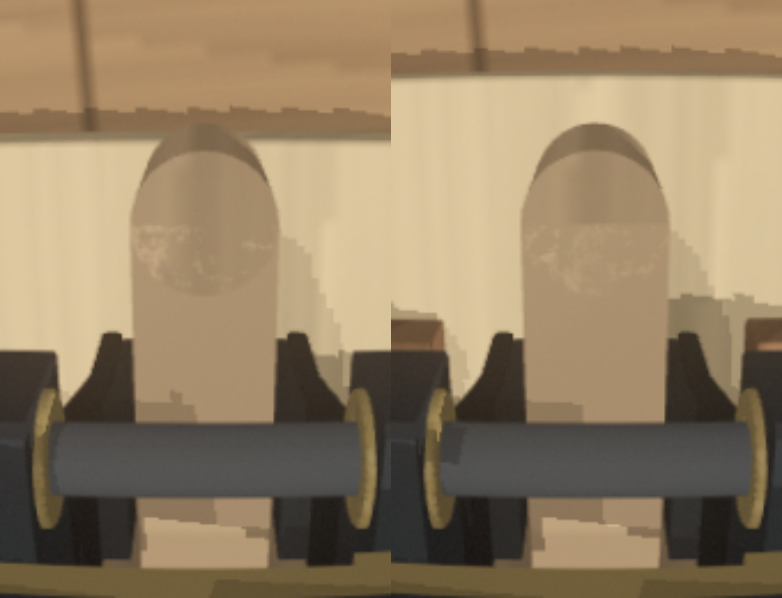

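The bar hasn't moved in the jaws (the two views are identical) and is level to 0.1°. The guides sit symmetrically about it: inner corners at 53 and 355 give a middle of 204, and the bar's centre is at 204.5. The force is steady at 8.3 N, so I'm handing in.

```bash
python3 -c "
from rig import arm
s=arm.sense();print(s['time_s'],s['tool_pos'],s['ft_force'],s['grip_width'])
print(arm.close_job())"
```

```text
11.7333 [ 573.20361121 -181.77119672  101.59955123] [-7.98117033  1.22178794  3.0961331 ] 23.892334405591903
the job is handed in; nothing more can be done
None
```

I took the bracket bar out of the middle tray compartment and handed the job in at 11.7 s, with the arm still pressing the bar's square end against the back plate at about 8 N.

- **Push:** the last reading was 8.0 N along the push. The tool had moved about 14 mm past contact, and the top picture showed the pointer midway between the pins. The side picture was not clear enough to confirm the pointer by itself.
- **Level and square:** the bar's top was level to about 0.1°. Its yaw was −4.2°, against estimates of −3.8° to −4.5° for the jig; the fit on the small plate top alone gave −5.4°.
- **Centred:** the wrist camera showed it centred between the side guides. The top camera put the jig's middle about 1 mm to the left of that.
- **Flush:** the arm's position put the bar's top at about 120 mm. The wrist depth read 118.9 mm, but it also read about 1 mm low elsewhere.
- **Still off:** about 3 N of upward force remained on the tool, probably friction at the plate. Before hand-in I raised the grip to 50 N and lifted 0.3 mm, and the bar did not slip.

I made one move 30 mm too far forward on the way. The bar was above the plate at that point and touched nothing. I moved nothing else on purpose, but took no last picture of the whole table to confirm it.

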